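# Hook the burner stand out from under the chalet shelf

### The arm

A 7-joint arm with a two-finger parallel gripper is mounted at the origin on the work surface. World frame = base frame: x ahead of the robot, y to its left, z up, the work surface at z = 0. Lengths are in m, angles in rad, forces in N, time in s.
With the tool pointing down it reaches from about 0.4 to 0.85 m from the base axis. Payload 4.5 kg.
Tool frame: the origin (TCP) lies on the centre line of the jaws, within the pads' length; the fingertips stand ahead of it and the grasp point (between the pads) lies 3 mm ahead of it (r.finger_overhang is the z of the fingertips in the tool frame, in m); z points along the fingers, y is the direction in which the jaws open and shut (so a half turn about z gives the same grasp; the last joint's range is limited). The gripper opens to 88 mm and grips with 3 to 60 N. Pads are 18 mm wide; open, the fingers measure 123 mm over their backs; the gripper's body (75 mm by 187 mm) begins 45 mm behind the grasp point.
Start: joints at [-1.236, 0.689, -0.195, 1.565, 0.157, 0.902, -0.215], TCP at [0.185, 0.597, 0.261] pointing down, gripper open.
Joint ranges: [-3.01, 3.01], [-0.46, 2.08], [-1.47, 1.51], [0.13, 2.56], [-1, 4.14], [0.04, 2.09], [-2.66, 2.66]. Speed limits (rad/s): [2.57, 2.57, 3.14, 3.14, 3.14, 3.14, 3.14].

### API

Orientations are given as a unit quaternion [x, y, z, w].
In Python, from plant import get_state, snapshot, camera_model, workorder, boxes_of, mark_of, r gives the robot as it stands.
- The arm moves only by the tool jog_arm, never from a script. Its argument "rows" is a list of rows, each a list of 2 entries, a list of its own where there are three numbers: the shift along the tool's x, y, z normalised to -1 to 1, where 1 is 75 cm, then the turn about the tool's z normalised to -1 to 1, where 1 is 2 rad. A call has 1 to 20 rows; each row is the pose to reach, as a shift and turn from the pose commanded when the call began, along the tool's axes at that moment; what a row does not reach only later rows make up. A row lasts 1/12 s, in which the tool goes at most 41.7 mm and 7.16 degrees, less where a joint would pass 70% of its speed; a pose out of reach is approached as far as the arm can. A call with a number of a shift or a turn outside -1 to 1 is refused whole. A call with a gripper value outside its range is refused whole. "gripper" is the finger opening in mm, from 0 to 88.1, set as the call begins (left out, the last holds). The fingers move at their own pace and stop on an object; "newtons" is the grip in N (left out, the last holds). Time passes only in rows, so rows that repeat a pose let the fingers close. It gives the time, the measured TCP pose, the force and the opening at its end, in the units of the state.
- get_state(): the state, without advancing time (a new reading comes with each control period).
- snapshot(name): name is "side" or "top"; returns the picture (480x640x3 uint8, red, green, blue); there is no depth.
- camera_model(name): a dict with "mtx" (3x3 intrinsics, pixels), "k1" (the pictures are not rectified: a ray, as slopes to the right and down, at radius r is drawn at 1 + k1 r^2 times it, then the intrinsics apply), "extrinsics" (4x4, takes a point from camera to world coordinates). Camera axes: x right, y up, looking along -z (the intrinsics and any distortion apply to the point x, -y, -z); pixel columns grow to the right and rows downward; lengths in m; the calibration is good to about 2 mm. A picture is of the moment at which its call begins. camera_model takes no time and is no camera call.
- workorder.finish_job(): hands the job in, once; it reports no verdict.
Trained networks look in the newest picture that a camera, given by its name, has taken for a name from the list of things; names that differ only in an ending like _2 or _b are one class to them, and where a whole thing is asked for, a point or a joint stands for the part that bears it (a point fixed in the world has none). Each returns a list of dicts, best first, with "p" (0 to 1); they miss things now and then, are a little off and sometimes report something else, mostly with a low value. They report only what shows in the picture. A call takes as long as a camera call. They do not tell look-alikes from the thing itself.
- boxes_of(thing, camera): "rect" ([left, top, right, bottom] in pixels, round what is visible of it).
- mark_of(thing, camera): "pixel" ([row, column] in pixels: a listed point, or the origin of a listed thing).
The state is a dict: "clock": time; "q": joint angles; "qd": joint speeds; "joint_torque": joint torques, N m; "tool_pos": TCP position; "eef_rot": TCP orientation; "contact_force": force on the tool from outside, world axes, zero at the start; "moment": the same for the moment, N m; "opening": opening from 0.0 (shut) to 1.0 (fully open).
Only numpy, scipy, OpenCV 4.12 (cv2) and the standard library are available. Lean on these libraries where they do the work, as an engineer would, in place of code of your own. Each camera call takes 0.05 s, during which the arm holds its last target.

### The job

The fondue burner stand has been pushed back under the low pine shelf; never touch it with the gripper itself. Take the T-handled pull hook from its cradle, catch the stand's ring with it and drag the stand fully out in front of the shelf, upright and always standing on the counter; then hang the hook back in its cradle. Leave the jar, the fork cup and the two dipping bowls where they are.

Things in the scene. Friction and masses are not known exactly. Their poses are not given: they have to be found in the camera images.
- shelf: low pine shelf fixed on the counter: its top is five slats along its y, 460 long, 22 wide with gaps of 32, 240 deep in all (its x), underside 200 above the counter, on four 24 mm square posts (front ones centred 45 behind the front edge, 216 to either side), open all round. Origin: on the counter under the middle of the front slat's front edge; x points back under the slats (roughly to the robot's left), z up.
- shelf_edge (a point): middle of the front edge of the shelf's top face, 218 above the counter; axes as the shelf. A red pot and a glass lid stand fixed on the slats to either side, at least 60 behind this edge, reaching up to 80 above the slats.
- stand_ring (a point): centre of the pot ring of the loose stainless burner stand: 8 mm round bar, centre-line diameter 104, bar centre 60 above the stand's underside. z up, x points to one of the three 8 mm posts that carry the ring. The ring's nearest bar starts about 40 to 60 behind the shelf's front edge.
- stand: the burner stand (0.35 to 0.7 kg, slides with 2 to 5 N): drip plate of diameter 132, 6 thick, lying on the counter; burner cup of diameter 50 in its middle reaching 30 above the counter; three posts up to the pot ring. Origin: centre of the plate's underside.
- hook_grip (a point): centre of the wooden T handle of the pull hook (0.22 kg): a block 24 (hook's x) by 120 (y) by 32 (z). As it hangs in the cradle z is up. An 8 mm round steel shaft runs 200 from this point along -z, then a 32 mm finger of the same bar, turned 30 degrees from the shaft toward the hook's -x.
- hook_tip (a point): end of the hook's finger (centre of its rounded end, radius 4): 16 toward -x and 228 toward -z of hook_grip in the hook's own axes, which it shares
- cradle: fixed pine cradle for the hook: base 100 by 150 by 16, two uprights 50 (x) by 12 (y) centred at y = -50 and +50, 88 clear between them, open on both x sides and above. Origin: on the counter at the middle of the base; z up. Hung home, the hook's axes lie along the cradle's.
- cradle_seat (a point): where hook_grip is when the hook hangs home: 266 above the cradle's origin. The handle's ends rest on the flat tops of the uprights, 250 above the counter, between leaning lips that rise 19 above these tops and guide the handle in (play in x about 3 either way at the bottom, 9 at the mouth).
- turntable: fixed wooden turntable, diameter 176, 28 high, carrying the two bowls; origin on the counter at its centre
- bowl0: white ceramic dipping bowl, diameter 72, 35 high, on the turntable; origin under its centre; leave it
- bowl1: white ceramic dipping bowl, diameter 72, 35 high, on the turntable; origin under its centre; leave it
- jar: jar with a lid, diameter 48, 85 high, under the shelf beside the stand; origin under its centre; leave it
- forkcup: white ceramic cup, diameter 80, 100 high, holding six fondue forks that reach about 180; it stands under the rear of the shelf; origin under its centre; leave it
There are look-alikes about, which are no part of the job. What is shaped like the part that bears hook_grip but green is not meant. What is shaped like the stand but purple or red is not meant.

How it is judged:
On the way, in this order (a step that is already met when the one before it is completed fails the run):
1. the hook is held, lifted out of its cradle (distance of hook_grip from where it was at the start of the episode above 0.04 m and contact force between the fingers and hook above 1 N), for 0.1 s.
2. the held hook drags the stand: at least 30 mm from its start, hook and stand in contact (distance of stand_ring from where it was at the start of the episode above 0.03 m and contact force between hook and stand above 0.2 N and contact force between the fingers and hook above 1 N), for 0.1 s.
At the end, for the whole second after the job is handed in: The stand stands upright and at rest on the counter, its whole drip plate in front of the shelf's front edge (to 4 mm); the hook hangs released in its cradle, handle down on both uprights (centre within 15 mm of the cradle's middle, 6 mm of its height) (x of stand_ring in the frame of shelf below -0.062 m and height (world z) of stand_ring between 0.054 and 0.066 m and angle between stand_ring's own z axis and vertical below 0.08 rad and linear speed of stand below 0.02 m/s and horizontal distance between hook_grip and cradle below 0.015 m and z of hook_grip in the frame of cradle between 0.26 and 0.272 m and angle between hook_grip's own z axis and vertical below 0.12 rad and linear speed of hook below 0.03 m/s and contact force between the fingers and hook below 0.1 N); the robot touches nothing.
It fails at once if gripper or arm touches the burner stand (contact force between any of the fingers, the arm and stand above 0.5 N).
It fails at once if the stand is tipped more than about 20 degrees or lifted off the counter (angle between stand_ring's own z axis and vertical above 0.35 rad or height (world z) of stand_ring above 0.09 m).
It fails at once if a bystander is moved more than 30 mm (distance of any of jar, forkcup, bowl0, bowl1 from where it was at the start of the episode above 0.03 m).
It also fails if it takes over 51 s, if anything falls off the work surface, if the arm or the gripper's body presses on something with over 40 N, if the wrist force passes 120 N, or if a joint passes its speed limit or range.

## Working session

There is one attempt and no reset: what is moved stays moved. The work goes in short steps, Python scripts to look and compute and a tool call to move; the robot and the scene stay as the last step left them, time stands still between calls to the robot, and variables do not carry over. Pictures are saved under pics/ and viewed, and the job is handed in when it is done.

Besides the shell and the picture viewer there is one more tool, called after "Request:" by a JSON object that holds its "api" and its "payload". jog_arm: Moves the arm, as the interface text tells. Scaled input: -1 to 1 covers 75 cm each way for a shift and 2 rad each way for a turn. Its arguments: {"type":"object","properties":{"rows":{"type":"array"},"gripper":{"type":"number"},"newtons":{"type":"number"}},"required":["rows"]}

```bash
ls; mkdir -p pics; python3 - <<'E'
from plant import get_state, snapshot, camera_model, r
import cv2
s=get_state(); print(s['clock'],s['tool_pos'],s['eef_rot'],s['opening'],r.finger_overhang)
for n in ('side','top'):
    im=snapshot(n); cv2.imwrite(f'pics/{n}0.png',im[:,:,::-1]); c=camera_model(n); print(n,c)
E
```

```text
pics
0.0 [0.18504518 0.59638533 0.2599064 ] [ 1.49780851e-01  9.88718807e-01 -9.02982781e-04 -5.40191724e-05] 0.9989897437268555 0.022
side {'mtx': array([[494.35518773,   0.        , 317.14547638],
       [  0.        , 494.35518773, 238.26136316],
       [  0.        ,   0.        ,   1.        ]]), 'k1': 0.02747751723904368, 'extrinsics': array([[ 0.97993775,  0.08417272, -0.18065704,  0.29865134],
       [-0.19822572,  0.50577591, -0.83958162, -1.28719721],
       [ 0.02070211,  0.85854859,  0.51231411,  0.92069267],
       [ 0.        ,  0.        ,  0.        ,  1.        ]])}
top {'mtx': array([[552.49991154,   0.        , 321.80836546],
       [  0.        , 552.49991154, 238.48027327],
       [  0.        ,   0.        ,   1.        ]]), 'k1': 0.039541280596302956, 'extrinsics': array([[ 0.01182118,  0.98896728, -0.14766167,  0.33767684],
       [-0.99992082,  0.0110543 , -0.00601313, -0.08178252],
       [-0.00431449,  0.14772106,  0.98901965,  1.59327206],
       [ 0.        ,  0.        ,  0.        ,  1.        ]])}
```

View pics/side0.png

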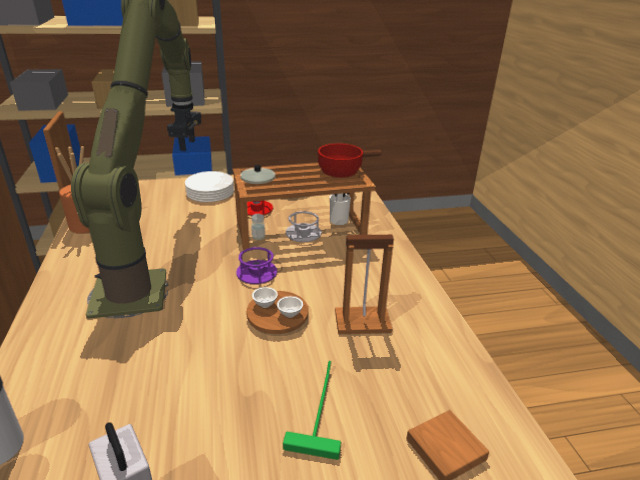

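View pics/top0.png

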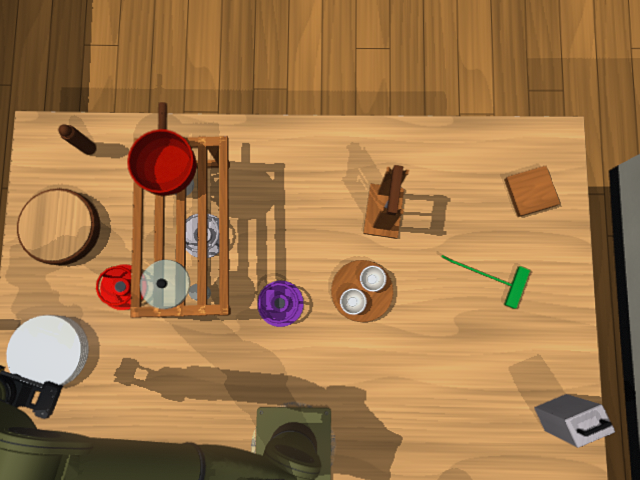

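The steel stand is at side (303,228) and top (203,235). The hook hangs in its cradle at side (370,243) and top (395,185). The purple stand (257,268 side), red stand (258,208 side) and green hook (312,445 side) are look-alikes. Next I'll measure positions.

```bash
cat > h.py <<'E'
import numpy as np, cv2
from plant import camera_model
def ray(cam,row,col):
    c=camera_model(cam); K=c['mtx']; k=c['k1']; E=c['extrinsics']
    d=np.array([(col-K[0,2])/K[0,0],(row-K[1,2])/K[1,1]]); u=d.copy()
    for _ in range(20): u=d/(1+k*(u@u))
    v=E[:3,:3]@np.array([u[0],-u[1],-1.]); return E[:3,3],v/np.linalg.norm(v)
def plane(cam,row,col,z):
    o,v=ray(cam,row,col); return o+v*(z-o[2])/v[2]
def proj(cam,P):
    c=camera_model(cam); K=c['mtx']; E=c['extrinsics']
    p=E[:3,:3].T@(np.asarray(P,float)-E[:3,3]); u=np.array([p[0],-p[1]])/-p[2]
    u=u*(1+c['k1']*(u@u)); return np.array([K[1,1]*u[1]+K[1,2],K[0,0]*u[0]+K[0,2]]) # row,col
def tri(a,b):
    (o1,v1),(o2,v2)=ray('side',*a),ray('top',*b)
    A=np.stack([v1,-v2],1); s=np.linalg.lstsq(A,o2-o1,rcond=None)[0]
    p=o1+v1*s[0];q=o2+v2*s[1]; return (p+q)/2,np.linalg.norm(p-q)
E
python3 - <<'E'
from plant import *
from h import *
snapshot('side');snapshot('top')
Z=dict(shelf_edge=.218,stand_ring=.06,stand=0,hook_grip=.266,hook_tip=.038,cradle=0,cradle_seat=.266,turntable=0,bowl0=.028,jar=0,forkcup=0,shelf=0)
np.set_printoptions(precision=4,suppress=True)
for t,z in Z.items():
    for n in ('side','top'):
        for m in mark_of(t,n)[:4]:
            print(t,n,np.round(m['pixel'],1),round(m['p'],2),plane(n,*m['pixel'],z)[:2])
E
```

```text
shelf_edge side [191.  309.3] 0.76 [0.5812 0.167 ]
shelf_edge top [223.8 228.7] 0.82 [0.5779 0.1622]
stand_ring side [219.6 303.7] 0.96 [0.5802 0.2606]
stand_ring side [193.8 259. ] 0.9 [0.4423 0.4995]
stand_ring side [253.2 253.9] 0.69 [0.3827 0.0648]
stand_ring top [301.1 277.4] 0.87 [0.3906 0.048 ]
stand_ring top [232.9 197.3] 0.71 [0.5785 0.2772]
stand_ring top [286.1 117.1] 0.6 [0.4274 0.4908]
stand side [210.2 256.5] 0.79 [0.4276 0.4758]
stand side [271.  258.2] 0.73 [0.3926 0.0492]
stand side [237.4 302.1] 0.63 [0.5704 0.2366]
stand top [289.7 125.8] 0.91 [0.4209 0.4878]
stand top [232.9 201.2] 0.87 [0.5881 0.28  ]
stand top [303.4 277.9] 0.76 [0.3862 0.0514]
hook_grip side [236.9 369.4] 0.91 [ 0.6654 -0.2299]
hook_grip side [448.8 312.7] 0.76 [ 0.4004 -0.8188]
hook_grip top [191.2 393.6] 0.86 [ 0.6552 -0.2487]
hook_grip top [286.7 516.6] 0.58 [ 0.4249 -0.539 ]
hook_tip side [359.2 329.1] 0.96 [ 0.5235 -0.417 ]
hook_tip side [314.1 364.2] 0.91 [ 0.6575 -0.2653]
hook_tip top [256.7 441.2] 0.85 [ 0.5216 -0.4101]
cradle side [321.4 364.2] 0.66 [ 0.6639 -0.2523]
cradle top [210.  383.9] 0.92 [ 0.6621 -0.2533]
cradle_seat top [191.5 394.6] 0.87 [ 0.6545 -0.2511]
turntable side [317.5 279.4] 0.66 [ 0.4293 -0.1936]
turntable top [291.8 357.1] 0.57 [ 0.4219 -0.1753]
turntable top [223.  229.3] 0.46 [0.6183 0.1992]
bowl0 side [305.3 265.6] 0.94 [ 0.3937 -0.1668]
bowl0 side [315. 290.] 0.78 [ 0.4558 -0.2214]
bowl0 top [302.4 352.2] 0.96 [ 0.3905 -0.1599]
bowl0 top [278.  371.9] 0.61 [ 0.4598 -0.2154]
jar side [237.5 259.1] 0.76 [0.4166 0.2615]
jar top [292.6 199.6] 0.72 [0.4146 0.2768]
jar top [221.2 228.2] 0.36 [0.6236 0.2026]
forkcup side [219.5 339.1] 0.89 [0.7358 0.3472]
forkcup top [186.6 183.1] 0.51 [0.7258 0.3392]
shelf side [304.9 266.3] 0.3 [ 0.3989 -0.1302]
```

```bash
python3 - <<'E'
import cv2
a=cv2.imread('pics/top0.png');b=cv2.imread('pics/side0.png')
cv2.imwrite('pics/t1.png',cv2.resize(a[120:330,110:310],None,fx=2.8,fy=2.8,interpolation=cv2.INTER_CUBIC))
cv2.imwrite('pics/t2.png',cv2.resize(a[150:250,340:460],None,fx=6,fy=6,interpolation=cv2.INTER_CUBIC))
cv2.imwrite('pics/s1.png',cv2.resize(b[150:350,225:405],None,fx=3,fy=3,interpolation=cv2.INTER_CUBIC))
E
```

```text
(no output)
```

View pics/t1.png

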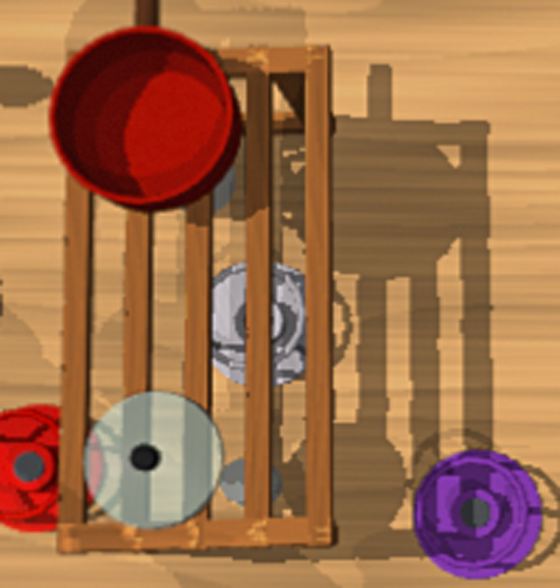

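View pics/t2.png

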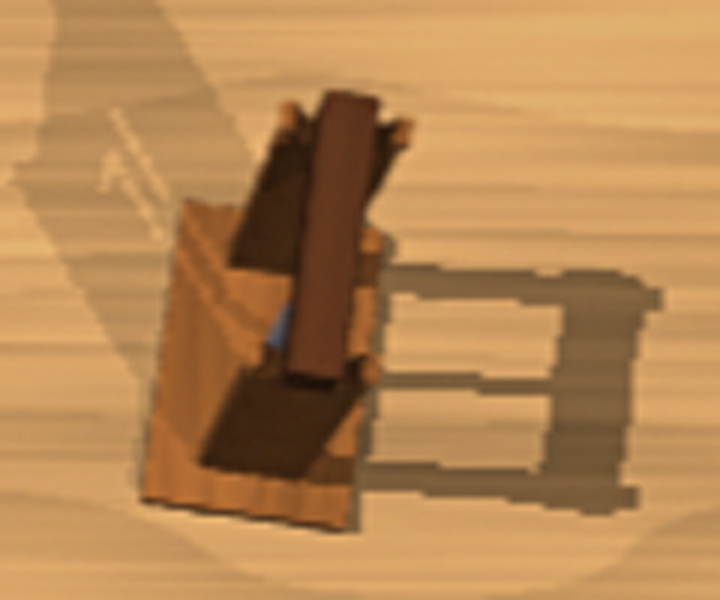

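View pics/s1.png

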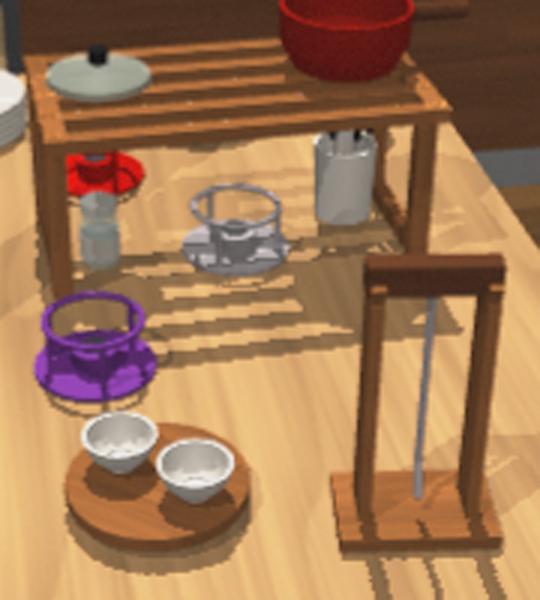

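```bash
cat > ov.py <<'E'
from h import *
def circ(c,r,z,n=60):
    a=np.linspace(0,2*np.pi,n); return np.c_[c[0]+r*np.cos(a),c[1]+r*np.sin(a),np.full(n,z)]
def draw(im,cam,pts,col,off,s):
    p=np.array([proj(cam,q)[::-1] for q in pts]); p=((p+.5-off)*s-.5).astype(np.int32)
    cv2.polylines(im,[p],False,col,1)
def crop(im,x0,y0,x1,y1,s): return cv2.resize(im[y0:y1,x0:x1],None,fx=s,fy=s,interpolation=cv2.INTER_CUBIC)
E
python3 - <<'E'
from ov import *
np.set_printoptions(precision=4,suppress=True)
f=lambda off,s,p,z:plane('top',off[1]+p[1]/s-.5+.5/s,off[0]+p[0]/s-.5+.5/s,z)[:2]
for p in [(330,92),(380,100),(340,382),(285,372)]: print('handle',f((340,150),6,p,.282))
for p in [(185,200),(145,500),(350,530)]: print('base',f((340,150),6,p,.016))
for p in [(330,45),(332,545),(66,50),(58,550)]: print('shelf',f((110,120),2.8,p,.218))
g=lambda p,z:plane('side',150+p[1]/3-.33,225+p[0]/3-.33,z)[:2]
print('ring',[g(p,.06) for p in [(193,208),(282,210)]],'plate',[g(p,.006) for p in [(183,247),(291,247),(237,273)]])
for p in [(446,103),(40,133)]: print('shelf side',g(p,.218))
im=cv2.imread('pics/side0.png')
a=crop(im,225,150,405,350,3)
E
```

```text
handle [ 0.7172 -0.2495]
handle [ 0.714  -0.2698]
handle [ 0.597  -0.2527]
handle [ 0.6009 -0.2306]
base [ 0.7392 -0.2125]
base [ 0.5908 -0.1932]
base [ 0.5773 -0.2916]
shelf [0.8087 0.1733]
shelf [0.3515 0.1548]
shelf [0.8005 0.4154]
shelf [0.345  0.3943]
ring [array([0.5284, 0.2737]), array([0.6337, 0.2514])] plate [array([0.5158, 0.2749]), array([0.6466, 0.2532]), array([0.5703, 0.2032])]
shelf side [0.8077 0.1874]
shelf side [0.349  0.1804]
```

```bash
cat > o1.py <<'E'
from ov import *
import sys
c=np.array([float(sys.argv[1]),float(sys.argv[2])]); out=[]
for cam,(x0,y0,x1,y1),s in (('side',(265,180,345,260),5),('top',(165,195,245,275),5)):
    im=cv2.imread(f'pics/{cam}0.png'); a=crop(im,x0,y0,x1,y1,s); b=a.copy()
    for rr,z,col in ((.056,.06,(0,255,0)),(.048,.06,(0,255,0)),(.066,.006,(0,0,255)),(.025,.03,(255,0,255))):
        draw(b,cam,circ(c,rr,z),col,np.array([x0,y0]),s)
    e0,e1=np.array([.3515,.1548,.218]),np.array([.8087,.1733,.218]); draw(b,cam,[e0,e1],(255,255,0),np.array([x0,y0]),s)
    out.append(np.hstack([a,b]))
cv2.imwrite(sys.argv[3],cv2.resize(np.vstack(out),None,fx=.75,fy=.75,interpolation=cv2.INTER_AREA))
E
python3 o1.py .581 .268 pics/o1.png
```

```text
(no output)
```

View pics/o1.png

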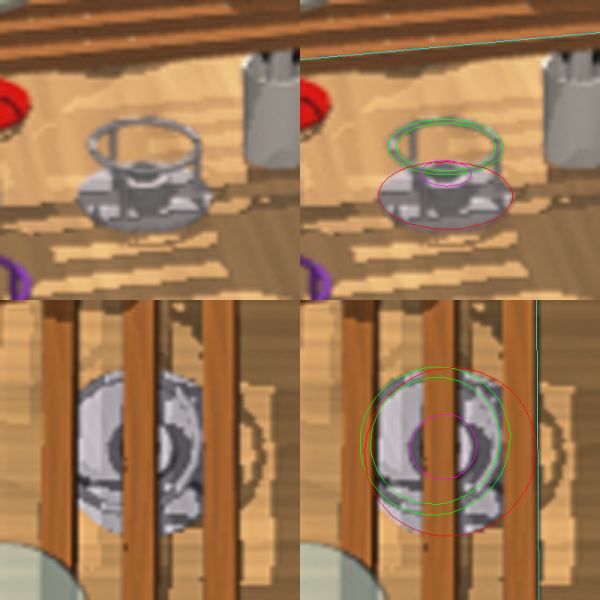

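```bash
cat > mv.py <<'E'
from plant import get_state
import numpy as np
from scipy.spatial.transform import Rotation as R
def st(v=True):
    s=get_state(); Rm=R.from_quat(s['eef_rot']).as_matrix()
    if v: print('t',round(s['clock'],2),'pos',np.round(s['tool_pos'],4),'q',np.round(s['q'],2),'op',round(s['opening'],3),'F',np.round(s['contact_force'],1),'M',np.round(s['moment'],2),'ytool deg',round(np.degrees(np.arctan2(Rm[1,1],Rm[0,1])),2))
    return s,Rm
def to(P,ydeg=None,frm=None):
    s,Rm=st(False); p=s['tool_pos'] if frm is None else np.array(frm)
    d=Rm.T@(np.array(P)-p)/.75; t=0
    if ydeg is not None:
        cur=np.degrees(np.arctan2(Rm[1,1],Rm[0,1])); t=-np.radians((ydeg-cur+90)%180-90)/2
    print('row',np.round(d,3).tolist(),round(t,3))
E
python3 -c "
from mv import *
st();to((.185,.597,.40));to((.657,-.251,.40),82)"
```

```text
t 1.4 pos [0.1851 0.597  0.2608] q [-1.24  0.69 -0.19  1.57  0.16  0.9  -0.22] op 0.995 F [-0.9 -0.4 -0. ] M [-0.05  0.02 -0.01] ytool deg 72.77
row [0.0, -0.0, -0.186] 0
row [-0.936, -0.893, -0.186] -0.081
```

Request:
{"api": "jog_arm", "payload": {"rows": [[[0,0,-0.06],0],[[0,0,-0.12],0],[[0,0,-0.186],0],[[-0.1,-0.09,-0.186],0],[[-0.4,-0.38,-0.186],-0.02],[[-0.936,-0.893,-0.186],-0.081],[[-0.936,-0.893,-0.186],-0.081],[[-0.936,-0.893,-0.186],-0.081],[[-0.936,-0.893,-0.186],-0.081],[[-0.936,-0.893,-0.186],-0.081],[[-0.936,-0.893,-0.186],-0.081],[[-0.936,-0.893,-0.186],-0.081],[[-0.936,-0.893,-0.186],-0.081],[[-0.936,-0.893,-0.186],-0.081],[[-0.936,-0.893,-0.186],-0.081],[[-0.936,-0.893,-0.186],-0.081],[[-0.936,-0.893,-0.186],-0.081],[[-0.936,-0.893,-0.186],-0.081],[[-0.936,-0.893,-0.186],-0.081],[[-0.936,-0.893,-0.186],-0.081]], "gripper": 88}}

```text
clock: 3.07
tool_pos: [0.5304, -0.0233, 0.3982]
eef_rot: [0.069, 0.998, 0.0, 0.0]
contact_force: [0.9, -0.2, -0.2]
opening: 1.002
```

```bash
python3 -c "
from mv import *
st();to((.657,-.251,.40),82)"
```

```text
t 3.07 pos [ 0.5304 -0.0233  0.3982] q [ 0.02  0.41 -0.1   1.65  0.05  1.09  1.34] op 1.002 F [ 0.9 -0.2 -0.2] M [ 0.   -0.08  0.01] ytool deg 82.05
row [-0.209, -0.277, -0.002] 0.0
```

Request:
{"api": "jog_arm", "payload": {"rows": [[[-0.209,-0.277,0],0],[[-0.209,-0.277,0],0],[[-0.209,-0.277,0],0],[[-0.209,-0.277,0],0],[[-0.209,-0.277,0],0],[[-0.209,-0.277,0],0],[[-0.209,-0.277,0],0],[[-0.209,-0.277,0],0],[[-0.209,-0.277,0],0]]}}

```text
clock: 3.82
tool_pos: [0.6562, -0.2486, 0.3972]
eef_rot: [0.07, 0.998, 0.001, -0.0]
contact_force: [0.2, -0.1, 0.2]
opening: 0.999
```

```bash
python3 - <<'E'
from mv import *
from ov import *
from plant import snapshot
st();to((.645,-.249,.275),82)
for n in ('side','top'):
    im=snapshot(n)[:,:,::-1].copy(); cv2.imwrite(f'pics/{n}1.png',im)
    # handle model
    c=np.array([.657,-.251]);a=np.radians(-8); u=np.array([np.cos(a),np.sin(a)]);v=np.array([-u[1],u[0]])
    x0,y0,x1,y1=(310,190,430,310) if n=='side' else (340,130,460,250)
    b=crop(im,x0,y0,x1,y1,5); k=b.copy()
    for z in (.25,.282):
        P=[np.r_[c+u*i*.06+v*j*.012,z] for i,j in ((1,1),(1,-1),(-1,-1),(-1,1),(1,1))]
        draw(k,n,P,(0,255,0),np.array([x0,y0]),5)
    cv2.imwrite(f'pics/h_{n}.png',cv2.resize(np.hstack([b,k]),None,fx=.65,fy=.65))
E
```

```text
t 3.82 pos [ 0.6562 -0.2486  0.3972] q [ 0.33  0.7  -0.07  1.09  0.04  1.35  1.7 ] op 0.999 F [ 0.2 -0.1  0.2] M [ 0.08  0.01 -0.03] ytool deg 82.01
row [0.015, -0.003, 0.163] 0.0
```

View pics/h_side.png

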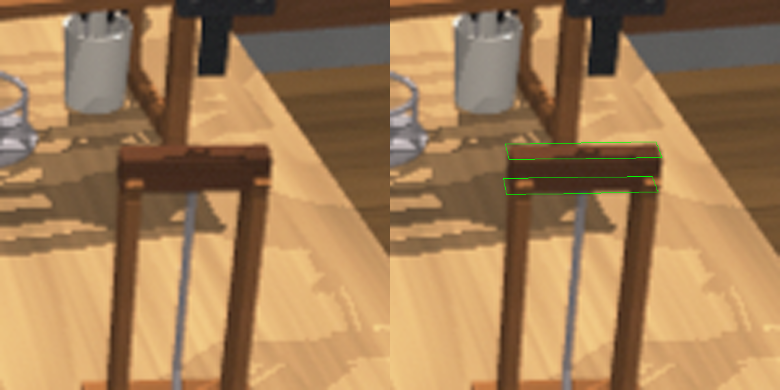

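View pics/h_top.png

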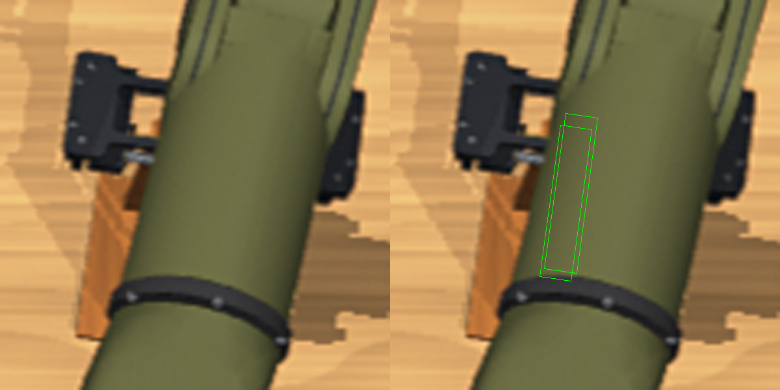

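Request:
{"api": "jog_arm", "payload": {"rows": [[[0.015,-0.001,0.04],0],[[0.015,-0.001,0.08],0],[[0.015,-0.001,0.12],0],[[0.015,-0.001,0.155],0],[[0.015,-0.001,0.17],0],[[0.015,-0.001,0.17],0],[[0.015,-0.001,0.17],0]]}}

```text
clock: 4.5
tool_pos: [0.6455, -0.247, 0.2715]
eef_rot: [0.069, 0.998, 0.0, 0.0]
contact_force: [0.3, 0.1, 0.4]
opening: 1.001
```

Request:
{"api": "jog_arm", "payload": {"rows": [[[0,0,0],0],[[0,0,0],0],[[0,0,0],0],[[0,0,0],0],[[0,0,0],0],[[0,0,0],0],[[0,0,0],0],[[0,0,0],0]], "gripper": 0, "newtons": 25}}

```text
clock: 5.17
tool_pos: [0.6451, -0.2479, 0.2704]
eef_rot: [0.069, 0.998, 0.0, -0.0]
contact_force: [-0.4, 0.5, 0.3]
opening: 0.418
```

```bash
python3 -c "
from mv import *
st()"
```

```text
t 5.17 pos [ 0.6451 -0.2479  0.2704] q [ 0.33  0.77 -0.07  1.33  0.06  1.04  1.69] op 0.418 F [-0.4  0.5  0.3] M [ 0.01 -0.04 -0.05] ytool deg 82.05
```

Request:
{"api": "jog_arm", "payload": {"rows": [[[0,0,0],0],[[0,0,0],0],[[0,0,0],0],[[0,0,0],0],[[0,0,0],0]]}}

```text
clock: 5.58
tool_pos: [0.645, -0.2482, 0.2704]
eef_rot: [0.069, 0.998, -0.0, -0.0]
contact_force: [-0.2, -1.2, -0.3]
opening: 0.27
```

Request:
{"api": "jog_arm", "payload": {"rows": [[[0,0,-0.02],0],[[0,0,-0.05],0],[[0,0,-0.09],0],[[0,0,-0.12],0],[[0,0,-0.12],0],[[0,0,-0.12],0]]}}

```text
clock: 6.08
tool_pos: [0.6454, -0.2478, 0.3609]
eef_rot: [0.069, 0.998, -0.0, 0.001]
contact_force: [-0.5, 0.4, -2.7]
opening: 0.27
```

Request:
{"api": "jog_arm", "payload": {"rows": [[[-0.02,0,0],0],[[-0.04,0,0],0],[[-0.055,0,0],0],[[-0.065,0,0],0],[[-0.075,0,0],0],[[-0.085,0,0],0],[[-0.095,0,0],0],[[-0.105,0,0],0],[[-0.115,0,0],0],[[-0.125,0,0],0],[[-0.135,0,0],0],[[-0.135,0,0],0],[[-0.135,0,0],0]], "newtons": 12}}

```text
clock: 7.17
tool_pos: [0.7448, -0.2615, 0.3573]
eef_rot: [0.069, 0.998, 0.001, -0.002]
contact_force: [0.3, -0.3, -2.3]
opening: 0.271
```

```bash
python3 - <<'E'
from mv import *
from ov import *
from plant import snapshot
st()
im=snapshot('side')[:,:,::-1].copy(); cv2.imwrite('pics/a.png',crop(im,290,80,470,340,2.2))
E
```

```text
t 7.17 pos [ 0.7448 -0.2615  0.3573] q [ 0.29  0.91 -0.05  0.74  0.04  1.49  1.69] op 0.271 F [ 0.3 -0.3 -2.3] M [ 0.03  0.01 -0.05] ytool deg 82.07
```

View pics/a.png

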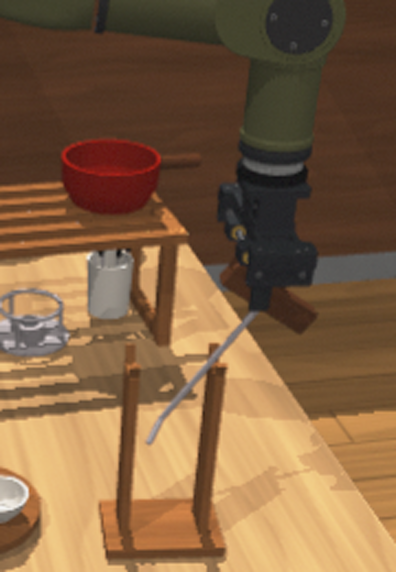

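```bash
cat > tilt.py <<'E'
from mv import *
from h import *
# tilt from side pixel of the tip; u: unit horizontal dir tip side ; w: side dir of finger
def fit(tip_rc,G,u,w,off=.012):
    from scipy.optimize import least_squares
    u,w=np.array([*u,0]),np.array([*w,0]);z=np.array([0,0,1.])
    G=np.array(G)-[0,0,.003]
    def tip(th,off):
        d=np.sin(th)*u-np.cos(th)*z; e=np.cos(th)*u+np.sin(th)*z  # e toward tip side, goes up
        return G-e*off+d*.228+w*.016-0*z
    r=least_squares(lambda p:proj('side',tip(*p))-tip_rc,[.5,off])
    return np.degrees(r.x[0]),r.x[1],tip(*r.x)
if __name__=='__main__':
    s,_=st(False); a=np.radians(-8); u=-np.array([np.cos(a),np.sin(a)]); w=np.array([np.sin(a),-np.cos(a)])
    print(fit((280,358.2),s['tool_pos'],u,w))
E
python3 tilt.py; python3 -c "
from plant import *
print([m for m in mark_of('hook_tip','side')])"
```

```text
(np.float64(33.00052490357709), np.float64(0.016664993075029846), array([ 0.63343654, -0.26217824,  0.15491556]))
[{'pixel': [363.9, 328.4], 'p': 0.81}, {'pixel': [279.2, 355.9], 'p': 0.62}]
```

Request:
{"api": "jog_arm", "payload": {"rows": [[[0,0,0],0],[[0,0,-0.02],0],[[0,0,-0.045],0],[[0,0,-0.07],0],[[0,0.01,-0.07],0],[[0,0.04,-0.07],0],[[0,0.08,-0.07],0],[[0,0.12,-0.07],0],[[0.02,0.16,-0.07],0],[[0.06,0.2,-0.07],0.05],[[0.1,0.24,-0.07],0.1],[[0.14,0.255,-0.07],0.16],[[0.18,0.255,-0.07],0.22],[[0.22,0.255,-0.07],0.28],[[0.239,0.255,-0.07],0.34],[[0.239,0.255,-0.07],0.4],[[0.239,0.255,-0.07],0.46],[[0.239,0.255,-0.07],0.52],[[0.239,0.255,-0.07],0.58],[[0.239,0.255,-0.07],0.64]], "newtons": 60}}

```text
clock: 8.93
tool_pos: [0.5933, -0.047, 0.4123]
eef_rot: [0.654, 0.757, 0.0, -0.0]
contact_force: [1.0, 0.1, -3.4]
opening: 0.268
```

```bash
python3 -c "
from mv import *
st();to((.594,-.047,.34),2.3)"
```

```text
t 8.93 pos [ 0.5933 -0.047   0.4123] q [-0.15  0.52  0.27  1.44 -0.14  1.2   0.28] op 0.268 F [ 1.   0.1 -3.4] M [-0.06  0.07 -0.05] ytool deg 8.38
row [-0.0, 0.001, 0.096] 0.053
```

Request:
{"api": "jog_arm", "payload": {"rows": [[[0,0,0.03],0.053],[[0,0,0.06],0.053],[[0,0,0.096],0.053],[[0,0,0.096],0.053],[[0,0,0.096],0.053]]}}

```text
clock: 9.35
tool_pos: [0.5929, -0.047, 0.3399]
eef_rot: [0.691, 0.723, -0.001, -0.002]
contact_force: [0.3, -0.6, -1.5]
opening: 0.266
```

```bash
python3 - <<'E'
from mv import *
from ov import *
from plant import snapshot
s,_=st()
for n in('side','top'):
    im=snapshot(n)[:,:,::-1].copy(); cv2.imwrite(f'pics/{n}2.png',im)
    cv2.imwrite(f'pics/b{n}.png',crop(im,225,80,405,290,2.8) if n=='side' else crop(im,170,130,390,310,3.5))
G=s['tool_pos']
from math import radians
th=radians(33);sx=np.array([-.04,.999,0]);sy=np.array([.999,.04,0])
d=np.sin(th)*sx-np.cos(th)*np.array([0,0,1]);e=np.cos(th)*sx+np.sin(th)*np.array([0,0,1])
B=G-[0,0,.003]-.015*e;print('pred tip',B+.228*d-.016*sy,[proj(n,B+.228*d-.016*sy) for n in('side','top')])
E
```

```text
t 9.35 pos [ 0.5929 -0.047   0.3399] q [-0.16  0.58  0.28  1.57 -0.18  1.03  0.22] op 0.266 F [ 0.3 -0.6 -1.5] M [-0.04  0.05  0.05] ytool deg 2.65
pred tip [0.57245733 0.06380999 0.13746592] [array([227.68306434, 312.24677963]), array([231.45762268, 270.6645178 ])]
```

View pics/bside.png

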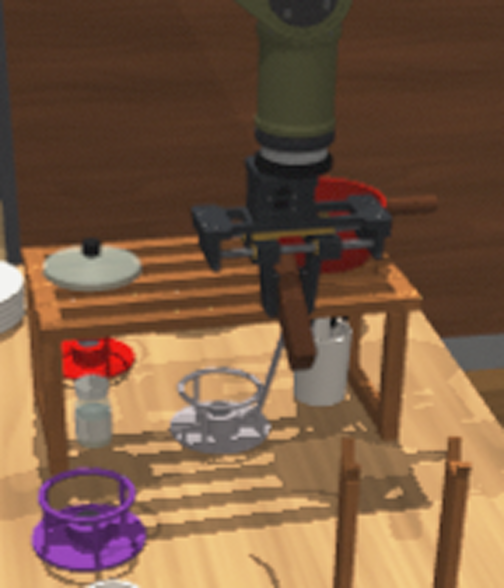

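View pics/btop.png

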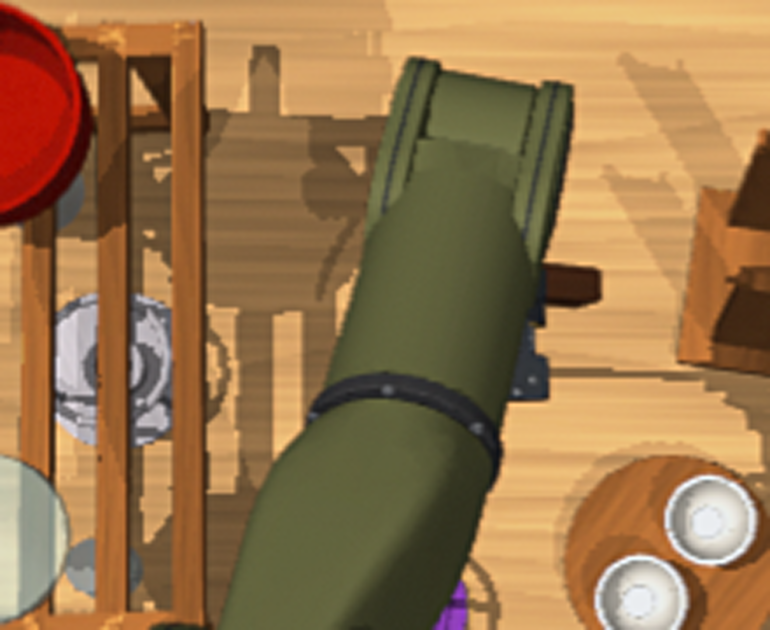

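```bash
python3 - <<'E'
from mv import *
from ov import *
im=cv2.imread('pics/side2.png')
b=crop(im,275,185,345,255,8);k=b.copy()
G=np.array([.5929,-.047,.3399])
for th,off,col in ((33,.015,(0,255,0)),):
    th=np.radians(th);sx=np.array([-.04,.999,0]);sy=np.array([.999,.04,0]);z=np.array([0,0,1])
    d=np.sin(th)*sx-np.cos(th)*z;e=np.cos(th)*sx+np.sin(th)*z
    B=G-[0,0,.003]-off*e
    draw(k,'side',[B,B+.2*d,B+.228*d-.016*sy],col,np.array([275,185]),8)
cv2.imwrite('pics/c.png',cv2.resize(np.hstack([b,k]),None,fx=.7,fy=.7))
E
```

```text
(no output)
```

View pics/c.png

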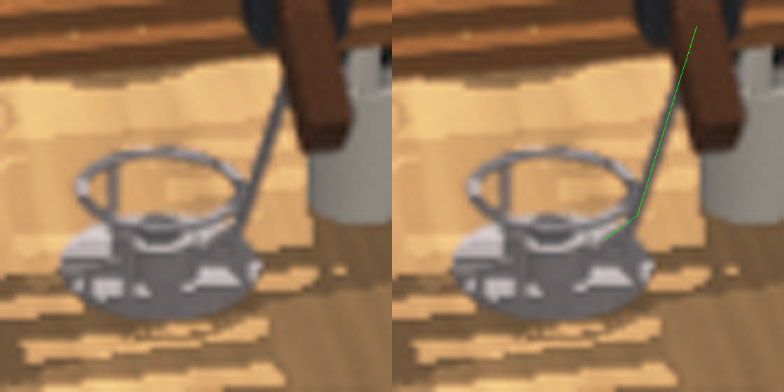

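Request:
{"api": "jog_arm", "payload": {"rows": [[[0.04,0,0.003],0],[[0.08,0,0.003],0],[[0.13,0.001,0.003],0],[[0.16,0.002,0.003],0],[[0.171,0.002,0.003],0],[[0.171,0.002,0.003],0]]}}

```text
clock: 9.95
tool_pos: [0.5905, 0.0837, 0.3401]
eef_rot: [0.689, 0.725, 0.002, 0.0]
contact_force: [-0.9, 0.1, -1.7]
opening: 0.265
```

```bash
cat > chk.py <<'E'
from mv import *
from ov import *
from plant import snapshot
import sys
s,Rm=st(); im=snapshot('side')[:,:,::-1].copy(); b=crop(im,265,165,345,265,7);k=b.copy();o=np.array([265,165])
G=s['tool_pos']; th=np.radians(33);sx=Rm[:,0];sy=Rm[:,1];z=np.array([0,0,1])
d=np.sin(th)*sx-np.cos(th)*z;e=np.cos(th)*sx+np.sin(th)*z
B=G-[0,0,.003]-.015*e; T=B+.228*d-.016*sy; print('tip',T)
draw(k,'side',[B,B+.2*d,T],(0,255,0),o,7)
c=np.array([float(sys.argv[2]),float(sys.argv[3])])
for rr in(.048,.056):draw(k,'side',circ(c,rr,.06),(255,0,255),o,7)
cv2.imwrite(sys.argv[1],cv2.resize(np.hstack([b,k]),None,fx=.7,fy=.7))
E
python3 chk.py pics/d.png .581 .270
```

```text
t 9.95 pos [0.5905 0.0837 0.3401] q [-0.38  0.58  0.28  1.57 -0.18  1.02  0.01] op 0.265 F [-0.9  0.1 -1.7] M [-0.05  0.05 -0.  ] ytool deg 2.93
tip [0.56879012 0.19437039 0.13790036]
```

View pics/d.png

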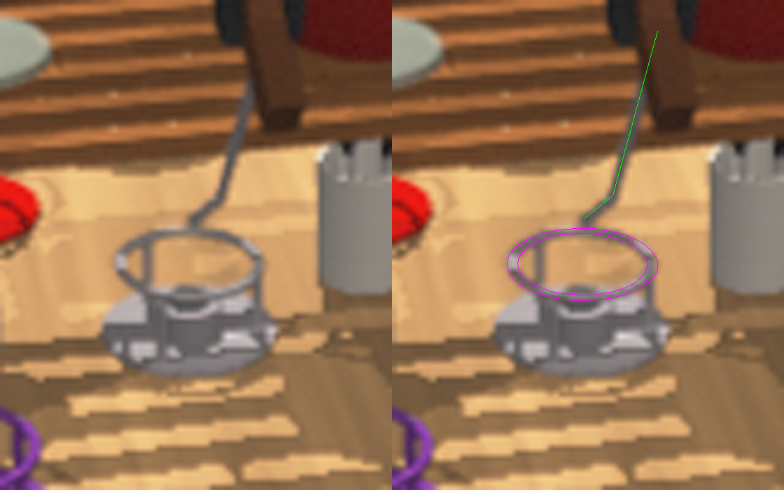

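Request:
{"api": "jog_arm", "payload": {"rows": [[[0.016,0,0.027],0],[[0.032,0,0.054],0],[[0.048,0,0.081],0],[[0.064,0,0.108],0],[[0.079,0,0.133],0],[[0.079,0,0.133],0]]}}

```text
clock: 10.5
tool_pos: [0.5855, 0.1397, 0.2361]
eef_rot: [0.69, 0.723, -0.002, -0.002]
contact_force: [-0.6, -0.1, -3.1]
opening: 0.262
```

```bash
python3 chk.py pics/e.png .581 .270
```

```text
t 10.5 pos [0.5855 0.1397 0.2361] q [-0.45  0.7   0.25  1.67 -0.22  0.8  -0.05] op 0.262 F [-0.6 -0.1 -3.1] M [0.04 0.15 0.01] ytool deg 2.66
tip [0.56433589 0.25046033 0.03373346]
```

View pics/e.png

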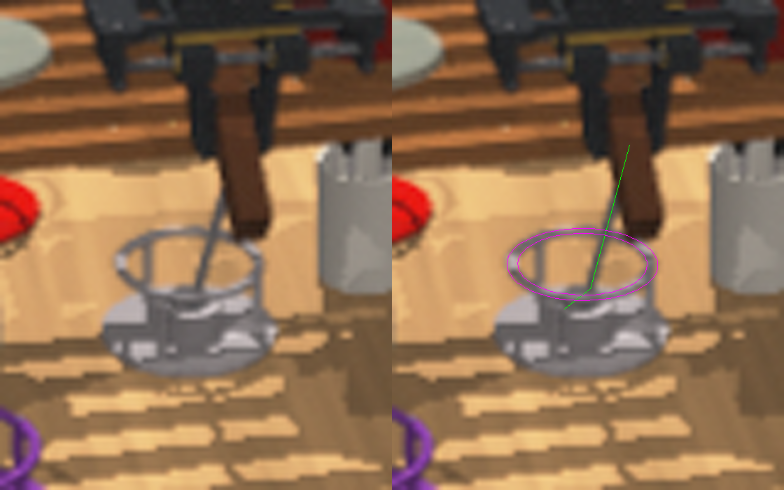

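Request:
{"api": "jog_arm", "payload": {"rows": [[[-0.01,0,0],0],[[-0.02,0,0],0],[[-0.03,0,0],0],[[-0.04,0,0],0],[[-0.05,0,0],0],[[-0.06,0,0],0],[[-0.07,0,0],0],[[-0.08,0,0],0],[[-0.08,0,0],0]]}}

```text
clock: 11.3
tool_pos: [0.59, 0.0769, 0.2392]
eef_rot: [0.692, 0.722, -0.001, 0.001]
contact_force: [-0.5, 0.7, 1.8]
opening: 0.267
```

```bash
python3 chk.py pics/f.png .581 .224
```

```text
t 11.3 pos [0.59   0.0769 0.2392] q [-0.35  0.69  0.24  1.7  -0.21  0.79  0.04] op 0.267 F [-0.5  0.7  1.8] M [0.98 0.16 0.06] ytool deg 2.48
tip [0.56919845 0.18765766 0.03660485]
```

View pics/f.png

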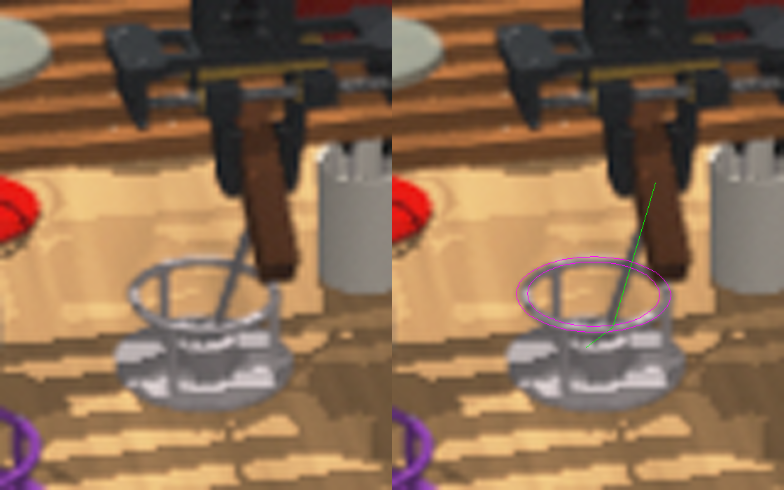

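Request:
{"api": "jog_arm", "payload": {"rows": [[[-0.01,0,0],0],[[-0.022,0,0],0],[[-0.034,0,0],0],[[-0.046,0,0],0],[[-0.058,0,0],0],[[-0.07,0,0],0],[[-0.082,0,0],0],[[-0.094,0,0],0],[[-0.106,0,0],0],[[-0.118,0,0],0],[[-0.13,0,0],0],[[-0.142,0,0],0],[[-0.154,0,0],0],[[-0.166,0,0],0],[[-0.178,0,0],0],[[-0.188,0,0],0],[[-0.196,0,0],0],[[-0.2,0,0],0],[[-0.2,0,0],0]]}}

```text
clock: 12.93
tool_pos: [0.5969, -0.0715, 0.2391]
eef_rot: [0.691, 0.723, -0.0, 0.0]
contact_force: [-1.0, 1.3, 0.8]
opening: 0.268
```

```bash
python3 - <<'E'
from mv import *
from ov import *
from plant import snapshot
st()
im=snapshot('side')[:,:,::-1].copy(); b=crop(im,225,150,405,350,3); k=b.copy()
for rr,z in((.052,.06),(.066,.006)):draw(k,'side',circ((.59,.076),rr,z),(0,255,0),np.array([225,150]),3)
draw(k,'side',[(.3515,.1548,0),(.8087,.1733,0)],(255,255,0),np.array([225,150]),3)
cv2.imwrite('pics/g.png',cv2.resize(np.hstack([b,k]),None,fx=.74,fy=.74))
cv2.imwrite('pics/gt.png',crop(snapshot('top')[:,:,::-1],170,130,390,310,3.5))
E
```

```text
t 12.93 pos [ 0.5969 -0.0715  0.2391] q [-0.08  0.69  0.22  1.68 -0.19  0.79  0.27] op 0.268 F [-1.   1.3  0.8] M [0.89 0.24 0.03] ytool deg 2.57
```

View pics/g.png

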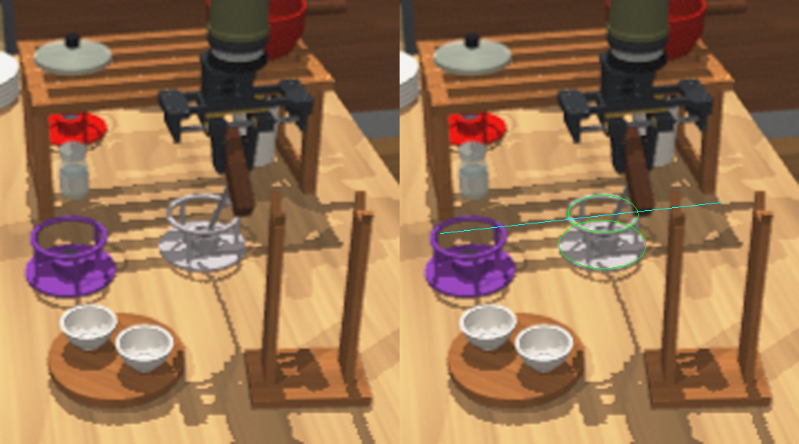

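View pics/gt.png

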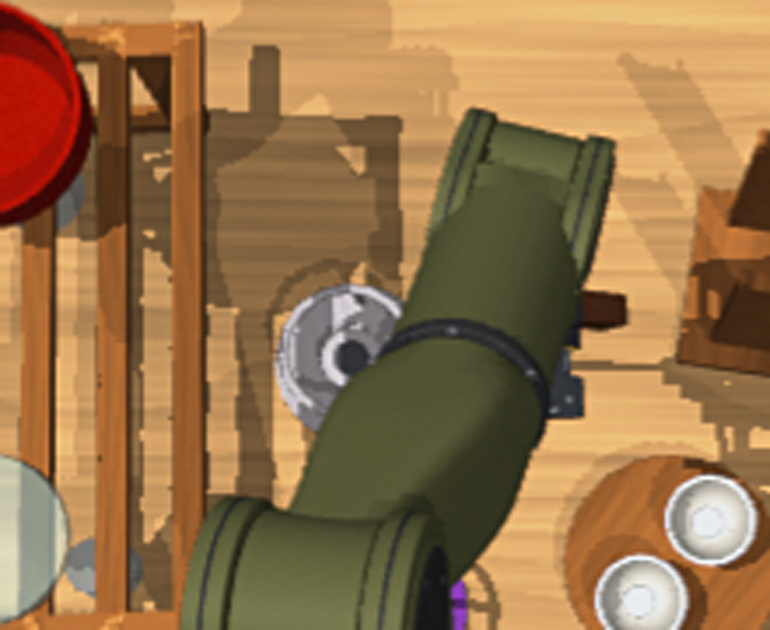

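Request:
{"api": "jog_arm", "payload": {"rows": [[[0.006,0,0],0],[[0.012,0,0],0],[[0.012,0,-0.02],0],[[0.012,0,-0.05],0],[[0.012,0,-0.09],0],[[0.012,0,-0.13],0],[[0.012,0,-0.17],0],[[0.012,0,-0.21],0],[[0.012,0,-0.228],0],[[0,0.03,-0.228],-0.06],[[-0.02,0.06,-0.228],-0.12],[[-0.05,0.09,-0.228],-0.18],[[-0.08,0.12,-0.228],-0.24],[[-0.11,0.15,-0.228],-0.3],[[-0.134,0.18,-0.228],-0.36],[[-0.134,0.209,-0.228],-0.42],[[-0.134,0.209,-0.228],-0.48],[[-0.134,0.209,-0.228],-0.54],[[-0.134,0.209,-0.228],-0.6],[[-0.134,0.209,-0.228],-0.66]]}}

```text
clock: 14.7
tool_pos: [0.7581, -0.1633, 0.4086]
eef_rot: [0.099, 0.995, -0.001, -0.001]
contact_force: [0.4, -0.2, -2.3]
opening: 0.266
```

```bash
python3 - <<'E'
from mv import *
from ov import *
from plant import snapshot
st();to((.758,-.165,.41),82)
cv2.imwrite('pics/i.png',crop(snapshot('side')[:,:,::-1],225,80,465,350,2.1))
E
```

```text
t 14.7 pos [ 0.7581 -0.1633  0.4086] q [ 0.16  0.87 -0.04  0.7   0.03  1.58  1.51] op 0.266 F [ 0.4 -0.2 -2.3] M [-0.03  0.05  0.04] ytool deg 78.6
row [-0.0, -0.002, -0.002] -0.03
```

View pics/i.png

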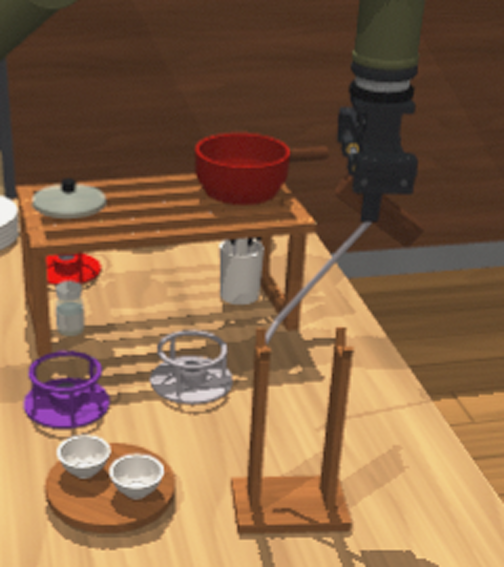

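```bash
python3 - <<'E'
from tilt import *
a=np.radians(-11.4); u=-np.array([np.cos(a),np.sin(a)]); w=np.array([np.sin(a),-np.cos(a)])
print(fit((238.4,352.4),(.7581,-.1633,.4086),u,w,.015))
E
```

```text
(np.float64(31.492781040372122), np.float64(-1.8491743701159182e-09), array([ 0.63818211, -0.15544233,  0.21118304]))
```

Request:
{"api": "jog_arm", "payload": {"rows": [[[0,0,0],-0.03],[[0,0,0],-0.03],[[0,-0.02,0],-0.03],[[0,-0.05,0],-0.03],[[0,-0.08,0],-0.03],[[0,-0.11,0],-0.03],[[0,-0.13,0],-0.03],[[0,-0.13,0],-0.03],[[0,-0.13,0],-0.03]]}}

```text
clock: 15.5
tool_pos: [0.7378, -0.2603, 0.4097]
eef_rot: [0.074, 0.997, -0.0, -0.0]
contact_force: [0.1, 1.1, -2.5]
opening: 0.267
```

```bash
python3 - <<'E'
from mv import *
from ov import *
from plant import snapshot
st();to((.7448,-.2615,.392),82)
cv2.imwrite('pics/j.png',crop(snapshot('side')[:,:,::-1],290,80,470,340,2.2))
E
```

```text
t 15.5 pos [ 0.7378 -0.2603  0.4097] q [ 0.29  0.89 -0.05  0.65  0.04  1.6   1.69] op 0.267 F [ 0.1  1.1 -2.5] M [ 0.06 -0.01  0.05] ytool deg 81.51
row [-0.01, -0.0, 0.024] -0.004
```

View pics/j.png

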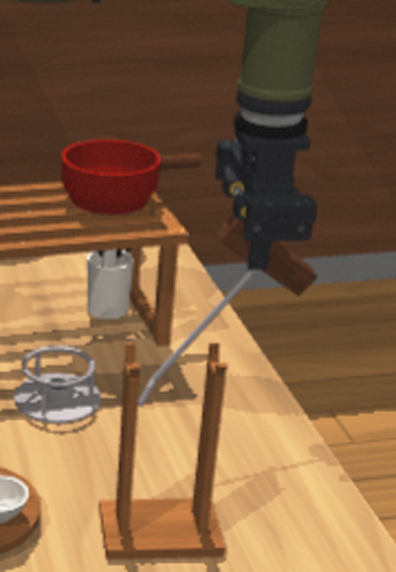

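Request:
{"api": "jog_arm", "payload": {"rows": [[[0,0,0.017],0],[[0,0,0.034],0],[[0,0,0.034],0],[[0.015,0,0.034],0],[[0.03,0,0.034],0],[[0.045,0,0.034],0],[[0.06,0,0.034],0],[[0.075,0,0.034],0],[[0.09,0,0.034],0],[[0.105,0,0.034],0],[[0.12,0,0.034],0],[[0.135,0,0.034],0],[[0.15,0,0.034],0],[[0.165,0,0.034],0],[[0.175,0,0.034],0],[[0.182,0,0.034],0],[[0.182,0,0.034],0],[[0.182,0,0.034],0]], "newtons": 12}}

```text
clock: 17.05
tool_pos: [0.6036, -0.2385, 0.385]
eef_rot: [0.072, 0.997, 0.0, 0.0]
contact_force: [0.7, -0.2, -2.5]
opening: 0.268
```

```bash
python3 - <<'E'
from mv import *
from ov import *
from plant import snapshot
st()
cv2.imwrite('pics/k.png',crop(snapshot('side')[:,:,::-1],290,80,470,340,2.2))
E
```

```text
t 17.05 pos [ 0.6036 -0.2385  0.385 ] q [ 0.35  0.61 -0.08  1.31  0.05  1.22  1.69] op 0.268 F [ 0.7 -0.2 -2.5] M [ 0.03  0.02 -0.01] ytool deg 81.75
```

View pics/k.png

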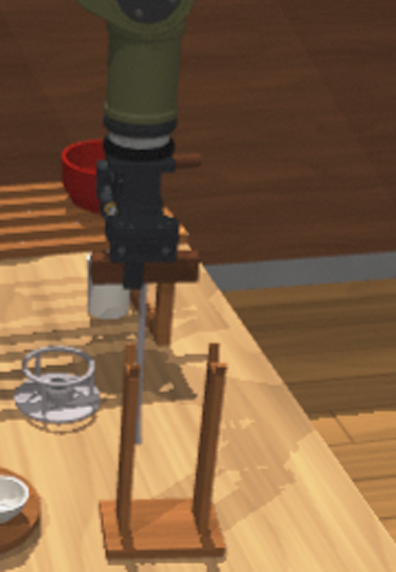

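```bash
python3 -c "
from mv import *
to((.645,-.2485,.385),82);to((.645,-.2485,.32),82)"
```

```text
row [-0.056, -0.005, -0.0] -0.002
row [-0.056, -0.005, 0.086] -0.002
```

Request:
{"api": "jog_arm", "payload": {"rows": [[[-0.02,-0.002,0],0],[[-0.04,-0.004,0],0],[[-0.056,-0.005,0],-0.002],[[-0.056,-0.005,0.03],-0.002],[[-0.056,-0.005,0.06],-0.002],[[-0.056,-0.005,0.086],-0.002],[[-0.056,-0.005,0.086],-0.002]]}}

```text
clock: 17.68
tool_pos: [0.6422, -0.2478, 0.3148]
eef_rot: [0.07, 0.998, 0.001, -0.005]
contact_force: [-0.7, -0.4, -3.1]
opening: 0.27
```

```bash
python3 - <<'E'
from mv import *
from ov import *
from plant import snapshot
s,_=st()
c=np.array([.657,-.251]);a=np.radians(-8); u=np.array([np.cos(a),np.sin(a)]);v=np.array([-u[1],u[0]])
h=s['tool_pos'][2]-.2704+.266
for n,(x0,y0,x1,y1) in (('side',(310,170,430,310)),('top',(340,130,460,250))):
    im=snapshot(n)[:,:,::-1].copy(); b=crop(im,x0,y0,x1,y1,5);k=b.copy()
    for z in (h-.016,h+.016):
        P=[np.r_[c+u*i*.06+v*j*.012,z] for i,j in ((1,1),(1,-1),(-1,-1),(-1,1),(1,1))]
        draw(k,n,P,(0,255,0),np.array([x0,y0]),5)
    cv2.imwrite(f'pics/l_{n}.png',cv2.resize(np.hstack([b,k]),None,fx=.65,fy=.65))
E
```

```text
t 17.68 pos [ 0.6422 -0.2478  0.3148] q [ 0.34  0.73 -0.08  1.27  0.06  1.15  1.69] op 0.27 F [-0.7 -0.4 -3.1] M [ 0.07  0.06 -0.01] ytool deg 81.97
```

View pics/l_side.png

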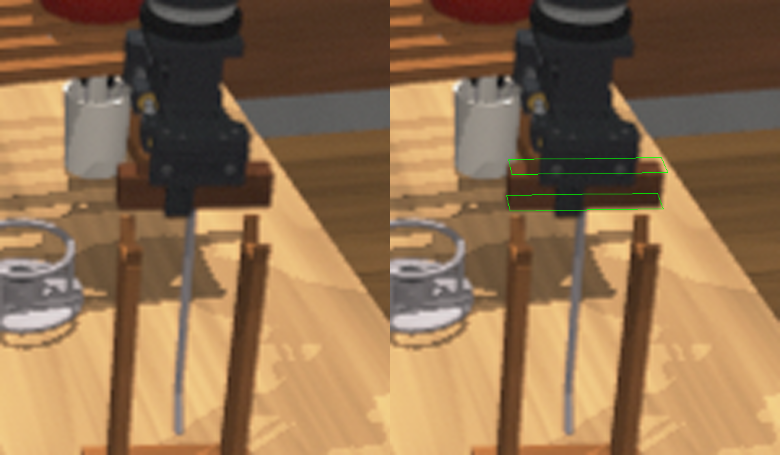

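View pics/l_top.png

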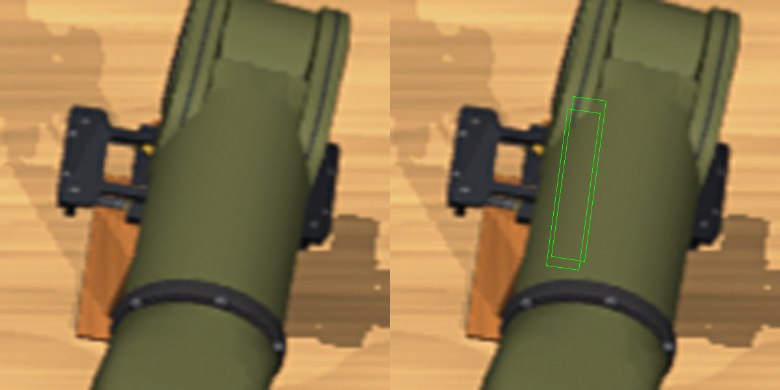

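Request:
{"api": "jog_arm", "payload": {"rows": [[[-0.004,0,0.01],0],[[-0.004,0,0.02],0],[[-0.004,0,0.03],0],[[-0.004,0,0.038],0],[[-0.004,0,0.045],0],[[-0.004,0,0.052],0],[[-0.004,0,0.057],0],[[-0.004,0,0.06],0],[[-0.004,0,0.06],0]], "newtons": 8}}

```text
clock: 18.53
tool_pos: [0.6469, -0.2492, 0.2744]
eef_rot: [0.07, 0.998, 0.0, -0.0]
contact_force: [-0.0, 1.3, -1.7]
opening: 0.273
```

```bash
python3 - <<'E'
from mv import *
from ov import *
from plant import snapshot
st()
cv2.imwrite('pics/m.png',crop(snapshot('side')[:,:,::-1],310,190,430,310,5))
E
```

```text
t 18.53 pos [ 0.6469 -0.2492  0.2744] q [ 0.34  0.77 -0.08  1.32  0.06  1.05  1.68] op 0.273 F [-0.   1.3 -1.7] M [-0.02 -0.01 -0.03] ytool deg 81.93
```

View pics/m.png

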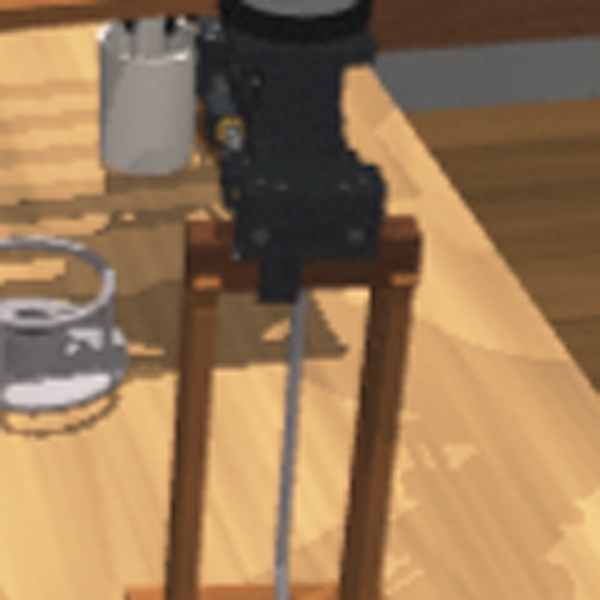

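Request:
{"api": "jog_arm", "payload": {"rows": [[[0,0,0.002],0],[[0,0,0.004],0],[[0,0,0.006],0],[[0,0,0.006],0],[[0,0,0.006],0]]}}

```text
clock: 19.0
tool_pos: [0.6476, -0.2494, 0.2718]
eef_rot: [0.07, 0.998, -0.0, 0.001]
contact_force: [-2.3, 0.6, 6.7]
opening: 0.275
```

```bash
python3 - <<'E'
from mv import *
st()
E
```

```text
t 19.0 pos [ 0.6476 -0.2494  0.2718] q [ 0.34  0.77 -0.08  1.32  0.06  1.05  1.68] op 0.275 F [-2.3  0.6  6.7] M [ 0.2   0.38 -0.  ] ytool deg 81.93
```

Force is now +6.7 N, so the handle is resting on the uprights. I'll release it.

Request:
{"api": "jog_arm", "payload": {"rows": [[[0,0,0],0],[[0,0,0],0],[[0,0,0],0],[[0,0,0],0],[[0,0,0],0],[[0,0,0],0],[[0,0,0],0],[[0,0,0],0],[[0,0,0],0],[[0,0,0],0]], "gripper": 80}}

```text
clock: 19.83
tool_pos: [0.6472, -0.2492, 0.2704]
eef_rot: [0.07, 0.998, 0.0, 0.0]
contact_force: [0.3, 0.3, -0.3]
opening: 0.905
```

```bash
python3 - <<'E'
from mv import *
from ov import *
from plant import snapshot
st()
cv2.imwrite('pics/n.png',crop(snapshot('side')[:,:,::-1],310,190,430,310,5))
E
```

```text
t 19.83 pos [ 0.6472 -0.2492  0.2704] q [ 0.34  0.78 -0.08  1.32  0.06  1.04  1.68] op 0.905 F [ 0.3  0.3 -0.3] M [0.01 0.03 0.  ] ytool deg 81.94
```

View pics/n.png

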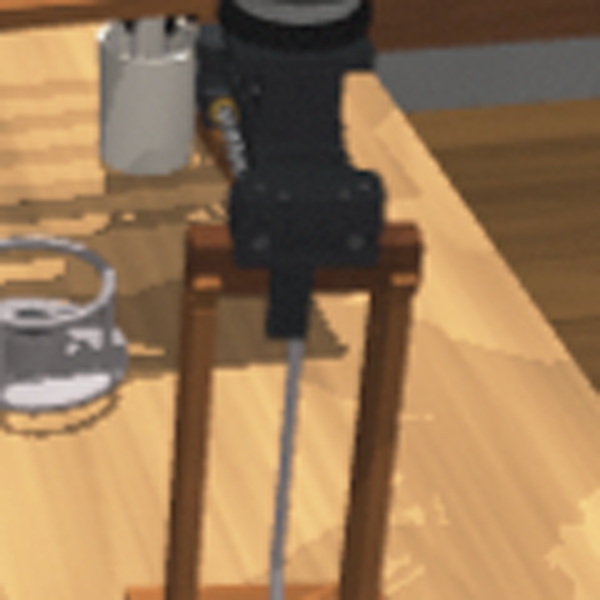

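Hook seated. Now I'll retreat up and swing the arm aside to see from above.

Request:
{"api": "jog_arm", "payload": {"rows": [[[0,0,-0.03],0],[[0,0,-0.07],0],[[0,0,-0.12],0],[[0,0,-0.17],0],[[0,0,-0.2],0],[[0.04,-0.04,-0.2],0],[[0.09,-0.09,-0.2],0],[[0.14,-0.14,-0.2],0],[[0.18,-0.18,-0.2],0],[[0.2,-0.24,-0.2],0],[[0.2,-0.28,-0.2],0],[[0.2,-0.3,-0.2],0],[[0.2,-0.3,-0.2],0],[[0.2,-0.3,-0.2],0]]}}

```text
clock: 21.05
tool_pos: [0.4657, -0.4529, 0.4201]
eef_rot: [0.072, 0.997, -0.0, -0.0]
contact_force: [-0.1, 1.1, 0.8]
opening: 0.911
```

```bash
python3 - <<'E'
from mv import *
from ov import *
from plant import snapshot
st()
c=np.array([.657,-.251]);a=np.radians(-8); u=np.array([np.cos(a),np.sin(a)]);v=np.array([-u[1],u[0]])
for n in('side','top'):
    im=snapshot(n)[:,:,::-1].copy(); o=np.array([225,150]) if n=='side' else np.array([160,110])
    b=crop(im,o[0],o[1],o[0]+260,o[1]+220,3);
    for z in (.25,.282):
        P=[np.r_[c+u*i*.06+v*j*.012,z] for i,j in ((1,1),(1,-1),(-1,-1),(-1,1),(1,1))]
        draw(b,n,P,(0,255,0),o,3)
    for rr,z in((.052,.06),(.066,.006)):draw(b,n,circ((.59,.076),rr,z),(0,255,0),o,3)
    cv2.imwrite(f'pics/z_{n}.png',b)
E
```

```text
t 21.05 pos [ 0.4657 -0.4529  0.4201] q [ 0.73  0.59 -0.07  1.24  0.04  1.31  2.09] op 0.911 F [-0.1  1.1  0.8] M [ 0.07 -0.03  0.02] ytool deg 81.69
```

View pics/z_side.png

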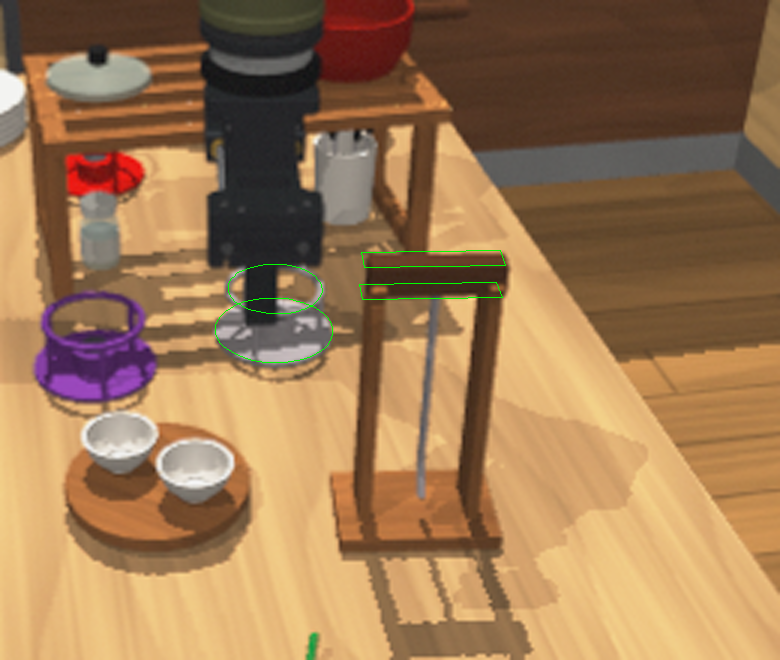

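View pics/z_top.png

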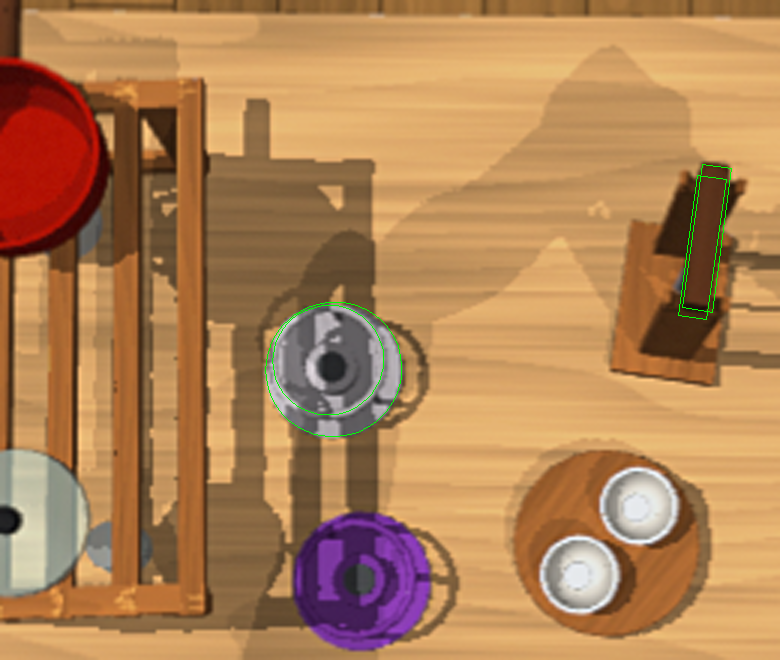

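```bash
python3 -c "
from plant import workorder
print(workorder.finish_job())"
```

```text
the job is handed in; nothing more can be done
None
```

I dragged the stand out in front of the shelf with the hook and hung the hook back in its cradle. I handed the job in soon after my last reading of 21.1 s, against the 51 s limit. No verdict came back.

**How it went:** The moves cannot tilt the gripper, so I gripped the handle and tilted the hook about 33° by pushing its shaft against an upright of the cradle. With it tilted I reached under the shelf and put the shaft inside the ring. I pulled the stand about 194 mm, lifted the hook out and straightened it against the other upright. Then I lowered the handle onto the uprights until it bore on them (6.7 N), released it and moved the arm away.

**Last checks:**
- **Stand:** both cameras put it upright with the ring centre at about (0.590, 0.076), roughly 88 mm in front of the shelf edge (62 mm is needed).
- **Hook:** it hangs straight with the handle down on both uprights, about 3 mm off along its length (15 mm allowed).
- **Bystanders:** the bowls, jar and fork cup look unmoved. I judged this by eye and did not measure it.
- **Robot:** it touches nothing.

**Disagreements:** At the start the trained networks' readings from the two cameras differed by up to about 4 cm for the stand (2 cm for its ring and for the hook handle). I fixed those positions by fitting outlines to the pictures instead, and these later held up in both views.

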